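# Index the sample carousel with its ratchet lever and open the hatch

## Task

First draw the carousel's ratchet lever all the way back, to see that it runs free while the pots stand still, then work it forward (with further back-and-forward strokes if needed) until the red-lidded pot on the carousel stands centred under the hatch. Then turn the black latch knob a quarter-turn clockwise and slide the hatch fully open, leaving the pot centred there. Turn the carousel with the lever only, do not touch the pots in the carousel, and do not disturb the other things on the table.

Things in the scene. Friction and masses are not known exactly. Their poses are not given: they have to be found in the camera images.
- instrument: sample carousel: white-based clear box fixed to the table, 260 mm along its x, 290 mm along its y (from -125 to +165 mm), its clear cover 109 mm above the table. Origin on the carousel's upright axis, at table height; x, y, z axes as the robot's when its yaw is 0 (so x points away from the robot and y to the left). It stands at a different place and yaw (up to about 20 degrees) each time
- carousel (a joint): turn of the carousel (six pots, 60 degrees apart, on a grey turntable under the clear cover), rad, counter-clockwise from above positive; 0 when the red-lidded pot is centred under the hatch. It starts 0.9 to 1.7 rad short of 0 (negative). It stays where it is left (dry friction, about 0.22 N m, hardly overruns), and nothing turns it back: if the pot overshoots, it must go all the way round
- red_lid (a point): middle of the top of the red lid of the pot on the carousel (54 mm wide), 82 mm from the carousel's axis and 91 mm above the table
- hatch_centre (a point): middle of the hatch opening (72 x 72 mm, between two blue strips) in the cover, 82 mm from the axis on the instrument's +y side, 109 mm above the table; fixed to the instrument
- lever (a joint): angle of the ratchet lever, rad: 0 at its back stop (post nearest the robot), 1.15 at its forward stop; grows counter-clockwise from above. An aluminium arm above the cover, turning on the carousel's axis, on the instrument's -y side; at angle q it points (123 degrees - q) clockwise from the instrument's +x. 0.5 N at the post moves it loose, 2.5 N when driving; it stays where left
- pawl: brass pawl 29 mm long, carried by the lever, origin on its pivot. Moving back, it clicks over the wheel's 12 pins (30 degrees apart) and the carousel stays still. Moving forward, the lever runs free for up to 30 degrees until the pawl catches a pin, then turns the carousel by the same angle. Not to be handled
- post_top (a point): middle of the top of the upright orange post at the end of the lever, 115 mm from the carousel's axis; post 22 mm in diameter, from 148 mm up to 190 mm above the table (below it the arm, 14 mm wide, top at 146 mm); push it from either side or between loosely opened fingers
- latch (a joint): turn of the latch knob, rad: 0 locked, 1.57 (stop) released; grows clockwise seen from above; stays where left, about 0.06 N m. While it is locked its steel cam blocks the hatch. It clears the hatch past about 1 rad
- latch_wing (a point): middle of the top of the black wing of the latch knob, on its upright axis, 152 mm above the table; at x +54.5, y +134.5 mm of the instrument. The wing is 50 mm long, 12 mm thick, 26 mm tall (from 126 mm above the table); it lies along the instrument's y when locked and along its x when released
- hatch (a joint): slide of the clear hatch panel, m: 0 shut, 0.085 fully open (stop), moving along the instrument's +x; about 1.5 N, stays where left
- hatch_grip (a point): middle of the top of the blue upright bar on the hatch panel, 149 mm above the table; bar 12 mm thick along the instrument's x, 50 mm long along its y, 34 mm tall (from 115 mm above the table); at x -12, y +82 mm of the instrument when shut
- spare_pot_red: a spare specimen pot with a red lid standing on the table beside the instrument (54 mm wide, 59 mm tall), not to be disturbed; origin at the centre of its underside
- spare_pot_blue: a spare pot with a blue lid standing on the table (54 mm wide, 59 mm tall), not to be disturbed; origin at the centre of its underside
- tube_rack: green rack of capped tubes, 90 x 200 mm, 100 mm tall, not to be disturbed; origin at the centre of its underside
- reagent_jar: jar with a yellow cap, 70 mm wide, 100 mm tall, not to be disturbed; origin at the centre of its underside
- screwdriver: orange-handled screwdriver lying on the table, 200 mm long, not to be disturbed

How it is judged:
By the outcome, as a careful person would: the job done as asked, in the order asked, and still so for the second after the job is handed in, with the robot touching nothing.
It also fails if it takes over 72 s, if anything falls off the work surface, if the arm or the gripper's body presses on something with over 40 N, if the wrist force passes 120 N, or if a joint passes its speed limit or range.

## Robot

A 6-joint arm with a two-finger parallel gripper is mounted at the origin on the work surface. World frame = base frame: x ahead of the robot, y to its left, z up, the work surface at z = 0. Lengths are in m, angles in degrees, forces in N, time in s.
With the tool pointing down it reaches from about 0.375 to 0.9 m from the base axis. Payload 3.1 kg.
Tool frame: the origin (TCP) lies where the fingers leave the gripper's body, on its centre line; the fingertips stand 70 mm ahead of it and the grasp point (between the pads) lies 51 mm ahead of it; z points along the fingers, y is the line along which they close (so a half turn about z gives the same grasp; the last joint's range is limited). The gripper opens to 87 mm and grips with 3 to 60 N. Pads are 19 mm wide; open, the fingers measure 117 mm over their backs; the gripper's body (75 mm by 190 mm) begins 51 mm behind the grasp point.
Start: joints at [54.345, 30.224, 82.088, -0, 67.689, -10.227], TCP at [0.268, 0.564, 0.292] pointing down, gripper open.
Joint ranges: [-176.69, 176.69], [-43.24, 126.21], [12.49, 139.97], [-82, 262], [0, 151.66], [-163.58, 163.58]. Speed limits (degrees/s): [159.86, 159.86, 180, 180, 180, 180].

## Interface

Orientations are given as a 3x3 rotation matrix whose columns are the frame's x, y, z axes.
In Python, from rig import readout, capture, calibration, bot, look_for gives the robot as it stands. The module is installed in compiled form; this text tells all that it offers.
- The arm moves only by the shell command python3 -m pendant 'ROWS'. ROWS is JSON, a list of rows, each a list of 7 numbers: the shift along the tool's x, y, z normalised to -1 to 1, where 1 is 200 mm, then the turn, a rotation vector about the tool's x, y, z normalised to -1 to 1, where 1 is 180 degrees, then the closure, from -1 (fully open) to 1 (shut). In form: [[dx, dy, dz, ax, ay, az, grip], ...]. A call has 1 to 8 rows; each row is the pose to reach, as a shift and turn from the pose commanded when the call began, along the tool's axes at that moment, turning the shorter way round; what a row does not reach only later rows make up. A row lasts 1/10 s, in which the tool goes at most 50 mm and 8.59 degrees, less where a joint would pass 70% of its speed; a pose out of reach is approached as far as the arm can. A call with a number of a shift or a turn outside -1 to 1 is refused whole. A call with a gripper value outside its range is refused whole. The fingers move at their own pace and stop on an object; the grip force is fixed at half the most. Time passes only in rows, so rows that repeat a pose let the fingers close. It gives the time, the measured TCP pose, the force, the opening and the grip force at its end, in the units of the state.
- readout.read_state(): the state, without advancing time (a new reading comes with each control period).
- capture(name): name is "side" or "top" or "wrist"; returns (picture, depth): 420x560x3 uint8, red, green, blue; 420x560 float32, m along the optical axis (not along the pixel's ray), 0 where there is no reading.
- calibration(name): a dict with "mtx" (3x3 intrinsics, pixels), "T" (4x4, takes a point from camera to world coordinates); the wrist camera has in their place "mount" (4x4, takes a point from camera to tool coordinates, whose origin is the TCP and whose axes are the flange's). Camera axes: x right, y down, z forward; pixel columns grow to the right and rows downward; lengths in m; the calibration is good to about 2 mm. The wrist camera is an equidistant fisheye: a pixel r from the principal point sees the ray r / f radians off the axis. A picture is of the moment at which its call begins: read the wrist's pose just before it. calibration takes no time and is no camera call.
- bot.hand_in(): hands the job in; it is judged then, once.
Trained networks look in the newest picture that a camera, given by its name, has taken for a name from the list of things; names that differ only in an ending like _2 or _b are one class to them, and where a whole thing is asked for, a point or a joint stands for the part that bears it (a point fixed in the world has none). Each returns a list of dicts, best first, with "conf" (0 to 1); they miss things now and then, are a little off and sometimes report something else, mostly with a low value. They report only what shows in the picture. A call takes as long as a camera call.
- look_for(thing, camera): "extent" ([left, top, right, bottom] in pixels, round what is visible of it).
The state is a dict: "time_s": time; "joint_positions": joint angles; "qvel": joint speeds; "tau": joint torques, N m; "position": TCP position; "tcp_rot": TCP orientation; "force": force on the tool from outside, world axes, zero at the start; "moment": the same for the moment, N m; "opening": opening from 0.0 (shut) to 1.0 (fully open); "grasp_force": force on a finger pad.
Only numpy, scipy, OpenCV 4.12 (cv2) and the standard library are available. Lean on these libraries where they do the work, as an engineer would, in place of code of your own. Each camera call takes 0.05 s, during which the arm holds its last target. There are 200 camera calls.

## Working session

There is one attempt and no reset: what is moved stays moved. The work goes in short steps, Python scripts to look and compute and a shell command to move; the robot and the scene stay as the last step left them, time stands still between calls to the robot, and variables do not carry over. Pictures are saved under pics/ and viewed, at most 10 in all, crops included, and the job is handed in when it is done.

```bash
mkdir -p pics
cat > h.py <<'E'
import numpy as np, cv2
from rig import readout, capture, calibration, bot, look_for
def px2w(cam,u,v,depth=None,z=None):
    c=calibration(cam);K=np.array(c["mtx"]);T=np.array(c["T"])
    r=np.linalg.inv(K)@[u,v,1]
    if z is not None:
        d=T[:3,:3]@r; s=(z-T[2,3])/d[2]; return T[:3,3]+s*d
    return (T@np.append(r*depth,1))[:3]
def w2px(cam,p):
    c=calibration(cam);K=np.array(c["mtx"]);T=np.linalg.inv(np.array(c["T"]))
    q=K@(T@np.append(p,1))[:3]; return q[:2]/q[2]
E
python3 - <<'E'
from h import *
p,d=capture("top");cv2.imwrite("pics/top1.png",p[:,:,::-1])
np.savez("top1.npz",p=p,d=d)
for n in ["instrument","red_lid","post_top","latch_wing","hatch_grip","lever","pawl","spare_pot_red","spare_pot_blue","tube_rack","reagent_jar","screwdriver"]:
    print(n,[(np.round(r["extent"]).tolist(),round(r["conf"],2)) for r in look_for(n,"top")[:2]])
print(calibration("top"));s=readout.read_state();print(s)
E
```

```text
instrument [([168.0, 144.0, 316.0, 280.0], 0.84), ([321.0, 195.0, 344.0, 220.0], 0.72)]
red_lid [([230.0, 195.0, 266.0, 229.0], 0.79)]
post_top []
latch_wing [([192.0, 166.0, 210.0, 188.0], 0.73), ([63.0, 167.0, 156.0, 224.0], 0.57)]
hatch_grip [([196.0, 184.0, 236.0, 226.0], 0.59)]
lever [([244.0, 204.0, 303.0, 233.0], 0.92), ([309.0, 243.0, 331.0, 262.0], 0.33)]
pawl []
spare_pot_red [([309.0, 240.0, 332.0, 262.0], 0.76)]
spare_pot_blue [([321.0, 196.0, 348.0, 221.0], 0.85)]
tube_rack [([61.0, 169.0, 156.0, 222.0], 0.83)]
reagent_jar [([96.0, 277.0, 138.0, 304.0], 0.85)]
screwdriver [([402.0, 202.0, 468.0, 248.0], 0.8), ([241.0, 205.0, 300.0, 234.0], 0.65)]
{'mtx': array([[457.70721923,   0.        , 282.88802456],
       [  0.        , 457.70721923, 214.63276243],
       [  0.        ,   0.        ,   1.        ]]), 'T': array([[-2.81074688e-02, -9.92735317e-01,  1.16989573e-01,
         4.25270555e-01],
       [-9.99604650e-01,  2.78304311e-02, -4.00125081e-03,
        -2.93288732e-02],
       [ 7.16312745e-04, -1.17055786e-01, -9.93125083e-01,
         1.19093631e+00],
       [ 
[... 174 characters left out ...]
.02025505e-04,
        6.76887862e+01, -1.02256346e+01]), 'qvel': array([ 0.05802401, -0.05208322,  0.02813872,  0.05376883, -0.06477386,
        0.02415631]), 'tau': array([-8.40447919e-04, -4.39806533e+01, -1.76925319e+01,  6.33596792e-02,
        5.04717382e-02,  3.83451862e-06]), 'position': array([0.26829767, 0.56444051, 0.29228719]), 'tcp_rot': array([[-9.03118174e-01,  4.29392086e-01,  1.50878532e-05],
       [ 4.29392086e-01,  9.03118173e-01,  4.60192827e-05],
       [ 6.13420139e-06,  4.80394553e-05, -9.99999999e-01]]), 'force': array([ 0.157478  ,  0.0898405 , -0.79686847]), 'moment': array([-0.01969499, -0.04677147,  0.02316313]), 'grasp_force': 0.0, 'opening': 0.9981819723748718}
```

View pics/top1.png

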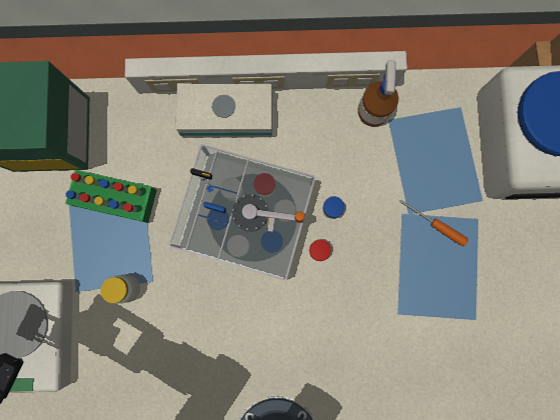

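Run:
```python
from h import *
f=np.load("top1.npz");p=f["p"]
c=cv2.resize(p[135:290,160:350],None,fx=4,fy=3.8,interpolation=cv2.INTER_CUBIC);cv2.imwrite("pics/crop1.png",c[:,:,::-1])
hsv=cv2.cvtColor(p,cv2.COLOR_RGB2HSV).astype(int)
def blob(m,box,z):
    l,t,r,b=box;mm=np.zeros(m.shape,bool);mm[t:b,l:r]=m[t:b,l:r]
    n,lab,st,ce=cv2.connectedComponentsWithStats(mm.astype(np.uint8))
    for i in np.argsort(-st[1:,4])[:3]+1: print(st[i].tolist(),ce[i].round(1),px2w("top",*ce[i],z=z).round(4), "depth z",np.median([px2w("top",u,v,depth=f["d"][v,u])[2] for v,u in zip(*np.where(lab==i))]).round(3))
H,S,V=hsv[...,0],hsv[...,1],hsv[...,2]
print("post");blob((H<15)&(S>150)&(V>120),(285,205,310,232),.19)
print("latch");blob((V<50),(185,160,220,190),.152)
print("grip");blob((H>100)&(H<130)&(S>150),(200,200,230,215),.149)
print("lid");blob(((H<8)|(H>172))&(S>90),(250,168,280,200),.091)
```

```text
post
[295, 212, 10, 9, 65] [299.3 215.8] [ 0.5396 -0.0695  0.19  ] depth z 0.19
latch
[191, 169, 21, 10, 86] [199.7 173.7] [0.6482 0.1558 0.152 ] depth z 0.15
[203, 172, 3, 1, 3] [204. 172.] [0.6519 0.1459 0.152 ] depth z 0.153
[207, 173, 2, 1, 2] [207.5 173. ] [0.6493 0.1378 0.152 ] depth z 0.151
grip
[204, 202, 22, 11, 118] [214.7 207.2] [0.5696 0.1225 0.149 ] depth z 0.147
lid
[254, 173, 21, 22, 355] [264.1 183.6] [0.6322 0.01   0.091 ] depth z 0.109
```

View pics/crop1.png

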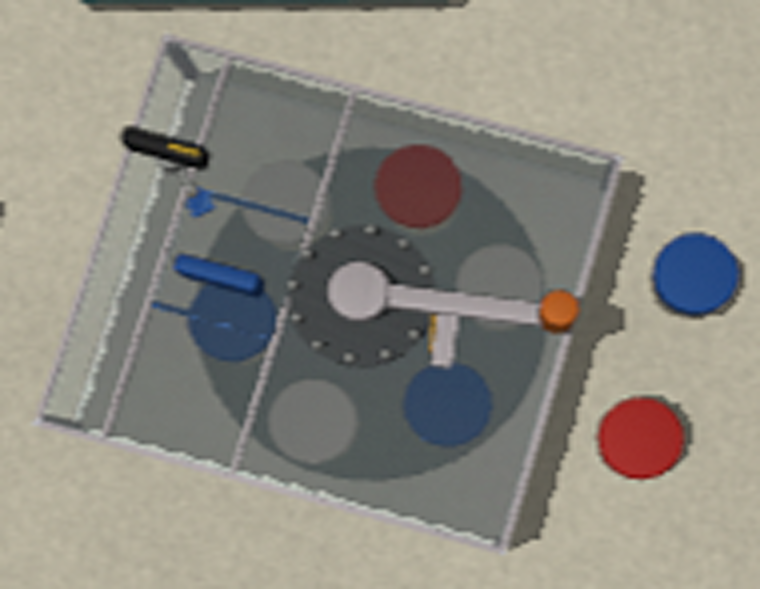

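```bash
cat >> h.py <<'E'
def ins(P,x,y,z):
    c,s=np.cos(P[2]),np.sin(P[2]); return np.array([P[0]+c*x-s*y,P[1]+s*x+c*y,z])
E
python3 - <<'E'
from h import *
from scipy.optimize import least_squares
latch=px2w("top",201,173.8,z=.152);grip=px2w("top",214.6,207.1,z=.149);post=px2w("top",299.3,216,z=.19);hub=px2w("top",249.3,211.7,z=.15)
# cover corners in crop coordinates (assumed z=.109): +y+x, +y-x, -y-x, -y+x
cor=[px2w("top",160+u/4,135+v/3.8,z=.109) for u,v in [(168,40),(40,420),(506,547),(618,160)]]
mod=[(.13,.165),(-.13,.165),(-.13,-.125),(.13,-.125)]
def f(a):
    P=a[:3];q=np.radians(-123)+a[3]
    r=[ins(P,.0545,.1345,0)-latch,ins(P,-.012,.082,0)-grip,ins(P,.115*np.cos(q),.115*np.sin(q),0)-post,ins(P,0,0,0)-hub]
    r+=[ins(P,*m,0)-c for m,c in zip(mod,cor)]
    return np.concatenate([x[:2] for x in r])
s=least_squares(f,[.55,.04,-.26,.5]);print(s.x,np.degrees(s.x[2:]));print((f(s.x)*1000).round(1).reshape(-1,2))
P=s.x[:3];np.save("P.npy",P)
lid=px2w("top",264.1,183.6,z=.091)
d=lid[:2]-P[:2];print("r",np.hypot(*d),"carousel",np.degrees(np.arctan2(d[1],d[0])-P[2])-90)
print("hatch",ins(P,0,.082,.109))
E
```

```text
[ 0.55729843  0.04188956 -0.30510133  0.71929397] [-17.4810187   41.21250898]
[[ 1.8  0.9]
 [ 0.7  1. ]
 [-0.4 -2.2]
 [ 0.5 -1.3]
 [ 4.1  2.7]
 [-3.9  3.5]
 [-5.2 -0.4]
 [ 2.4 -4.2]]
r 0.08155040933281994 carousel -95.60930702041671
hatch [0.58193039 0.12010252 0.109     ]
```

```bash
cat >> h.py <<'E'
def goto(x,y,z,yaw):
    "print row for TCP target, tool pointing down, tool y axis at yaw deg"
    s=readout.read_state();R=s["tcp_rot"];a=np.radians(yaw)
    yv=np.array([np.cos(a),np.sin(a),0]);zv=np.array([0,0,-1.]);Rt=np.c_[np.cross(yv,zv),yv,zv]
    from scipy.spatial.transform import Rotation as Ro
    t=R.T@(np.array([x,y,z])-s["position"])/.2;r=Ro.from_matrix(R.T@Rt).as_rotvec()/np.pi
    print("t",round(s["time_s"],2),"pos",s["position"].round(4),"F",s["force"].round(1),"op",round(s["opening"],3),"row",t.round(3),r.round(4))
def post(q):
    P=np.load("P.npy");a=np.radians(-123+q);return ins(P,.115*np.cos(a),.115*np.sin(a),.19)
E
python3 -m pendant '[[-0.9,-0.8,0,0,0,0.22,0.3],[-0.9,-0.8,0,0,0,0.22,0.3],[-0.9,-0.8,0,0,0,0.22,0.3],[-0.9,-0.8,0,0,0,0.22,0.3],[-0.9,-0.8,0,0,0,0.22,0.3],[-0.9,-0.8,0,0,0,0.22,0.3]]'
python3 -c "
from h import *
goto(.5396,-.0695,.292,-17.5)"
```

```text
time_s: 1.25
position: [0.3637, 0.3389, 0.2924]
tcp_rot: [[-0.416, 0.909, 0.0], [0.909, 0.416, -0.002], [-0.002, -0.001, -1.0]]
force: [-0.1, 0.7, 0.0]
opening: 0.539
grasp_force: 0.0
t 1.25 pos [0.3637 0.3389 0.2924] F [-0.1  0.7  0. ] op 0.539 row [-2.223 -0.05   0.006] [0.     0.0006 0.2338]
```

```bash
python3 -m pendant '[[-1,0,0,0,0,0.234,0.3],[-1,0,0,0,0,0.234,0.3],[-1,0,0,0,0,0.234,0.3],[-1,0,0,0,0,0.234,0.3],[-1,0,0,0,0,0.234,0.3],[-1,0,0,0,0,0.234,0.3]]'
python3 -c "
from h import *
goto(.5396,-.0695,.292,-17.5)"
```

```text
time_s: 1.85
position: [0.4475, 0.1606, 0.2924]
tcp_rot: [[0.297, 0.955, 0.0], [0.955, -0.297, 0.001], [0.001, 0.0, -1.0]]
force: [0.2, 0.1, -0.2]
opening: 0.353
grasp_force: 0.0
t 1.85 pos [0.4475 0.1606 0.2924] F [ 0.2  0.1 -0.2] op 0.353 row [-0.962  0.781  0.001] [ 0.0001 -0.0002  0.0012]
```

```bash
python3 -m pendant '[[-0.962,0.781,0,0,0,0,0.3],[-0.962,0.781,0,0,0,0,0.3],[-0.962,0.781,0,0,0,0,0.3],[-0.962,0.781,0,0,0,0,0.3],[-0.962,0.781,0,0,0,0,0.3],[-0.962,0.781,0,0,0,0,0.3],[-0.962,0.781,0,0,0,0,0.3]]'
python3 - <<'E'
from h import *
goto(.5396,-.0695,.226,-17.5)
p,d=capture("side");q,_=capture("wrist")
cv2.imwrite("pics/s2.png",np.hstack([cv2.resize(p,(400,300)),cv2.resize(q,(400,300))])[:,:,::-1])
print(look_for("post_top","side")[:1],w2px("side",post(41.2)))
E
```

```text
time_s: 2.55
position: [0.5393, -0.0678, 0.2919]
tcp_rot: [[0.293, 0.956, -0.001], [0.956, -0.293, 0.001], [0.001, -0.001, -1.0]]
force: [-0.6, 0.6, -0.8]
opening: 0.347
grasp_force: 0.0
t 2.55 pos [ 0.5393 -0.0678  0.2919] F [-0.6  0.6 -0.8] op 0.347 row [-0.008  0.004  0.329] [-0.0004 -0.0002  0.0027]
[{'extent': [265.0, 190.9, 287.3, 219.9], 'conf': 0.51}] [281.74970687 206.24171307]
```

View pics/s2.png

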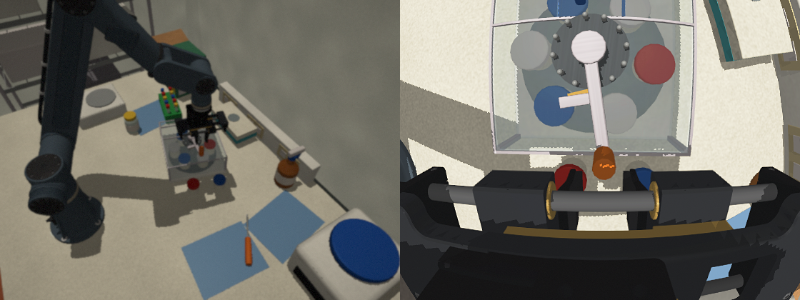

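```bash
python3 -m pendant '[[-0.008,0.004,0.16,0,0,0.0027,0.3],[-0.008,0.004,0.329,0,0,0.0027,0.3],[-0.008,0.004,0.329,0,0,0.0027,0.3]]'
python3 -m pendant '[[0.003,-0.1,0,0,0,0,0.3],[0.007,-0.2,0,0,0,0,0.3],[0.035,-0.3,0,0,0,0,0.3],[0.085,-0.4,0,0,0,0,0.3],[0.087,-0.42,0,0,0,0,0.3],[0.087,-0.42,0,0,0,0,0.3]]'
cat >> h.py <<'E'
def wr(z_list):
    pass
def wpx2w(u,v,z,s):
    c=calibration("wrist");K=np.array(c["mtx"]);M=np.array(c["mount"])
    d=np.array([(u-K[0,2])/K[0,0],(v-K[1,2])/K[1,1]]);th=np.hypot(*d)
    r=np.array([*(d/th*np.sin(th)),np.cos(th)])
    R=s["tcp_rot"];o=s["position"]+R@M[:3,3];w=R@M[:3,:3]@r
    return o+w*(z-o[2])/w[2]
def pol(w,P): 
    d=w[:2]-P[:2];return round(np.hypot(*d),4),round(np.degrees(np.arctan2(d[1],d[0])-P[2]),2)
def colblob(p,m,minA=60):
    n,lab,st,ce=cv2.connectedComponentsWithStats(m.astype(np.uint8));return sorted([(int(st[i,4]),ce[i],st[i].tolist()) for i in range(1,n) if st[i,4]>minA],key=lambda x:-x[0])
def measure(name=None):
    "wrist picture: lids & posts polar about the carousel axis"
    P=np.load("P.npy");s=readout.read_state();p,_=capture("wrist")
    if name: cv2.imwrite(name,p[:,:,::-1])
    h=cv2.cvtColor(p,cv2.COLOR_RGB2HSV).astype(int);H,S,V=h[...,0],h[...,1],h[...,2]
    for nm,m in [("red",((H<6)|(H>172))&(S>80)&(V>60)),("blue",(H>100)&(H<125)&(S>80)&(V>40)),("orange",(H>=6)&(H<16)&(S>170)&(V>110))]:
        for A,c,b in colblob(p,m)[:5]:
            w=wpx2w(*c,.19 if nm=="orange" else .091,s); print(nm,A,c.round(1),b[:4],pol(w,P))
E
python3 -c "
from h import *
goto(*post(0)[:2],.226,-17.5);measure('pics/w3.png')"
```

```text
time_s: 3.0
position: [0.5363, -0.0676, 0.2231]
tcp_rot: [[0.3, 0.954, -0.009], [0.954, -0.3, 0.003], [0.0, -0.01, -1.0]]
force: [-1.7, 0.4, 0.8]
opening: 0.349
grasp_force: 0.0
time_s: 3.6
position: [0.465, -0.0276, 0.2277]
tcp_rot: [[0.301, 0.954, 0.002], [0.954, -0.301, -0.001], [0.0, 0.002, -1.0]]
force: [-0.3, -0.7, 0.9]
opening: 0.349
grasp_force: 0.0
t 3.6 pos [ 0.465  -0.0276  0.2277] F [-0.3 -0.7  0.9] op 0.349 row [-0.012  0.023  0.009] [ 0.0006 -0.     -0.    ]
red 2576 [470.9 111.7] [442, 77, 55, 66] (np.float64(0.08), np.float64(-5.4))
red 592 [305.4 307.8] [288, 296, 32, 25] (np.float64(0.1776), np.float64(-106.01))
blue 2756 [297.8 171.2] [271, 139, 63, 71] (np.float64(0.081), np.float64(-134.44))
blue 1004 [330.    7.1] [295, 0, 70, 18] (np.float64(0.071), np.float64(118.34))
blue 550 [451.  413.4] [422, 404, 54, 16] (np.float64(0.3744), np.float64(-68.26))
blue 520 [446.8 380.9] [429, 369, 36, 24] (np.float64(0.3028), np.float64(-68.44))
blue 144 [433.3  13.6] [430, 0, 7, 29] (np.float64(0.0819), np.float64(55.15))
orange 1211 [290.  250.1] [269, 229, 43, 38] (np.float64(0.1002), np.float64(-129.99))
```

View pics/w3.png

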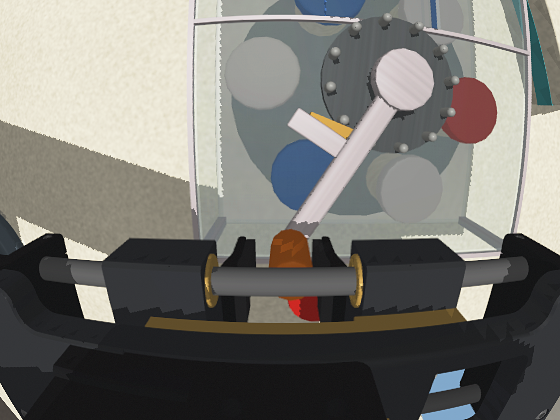

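```bash
python3 -m pendant '[[0,-0.02,0.005,0,0,0,0.3],[0.0,-0.04,0.005,0,0,0,0.3],[0,-0.04,0.005,0,0,0,0.3]]'
python3 -c "
from h import *
goto(*post(0)[:2],.226,-17.5)"
```

```text
time_s: 3.95
position: [0.463, -0.0278, 0.2266]
tcp_rot: [[0.304, 0.953, 0.015], [0.953, -0.304, -0.004], [0.001, 0.015, -1.0]]
force: [10.6, -0.3, -3.7]
opening: 0.351
grasp_force: 5.2
t 3.95 pos [ 0.463  -0.0278  0.2266] F [10.6 -0.3 -3.7] op 0.351 row [-0.008  0.032  0.003] [ 0.0049 -0.0003 -0.0012]
```

```bash
python3 -m pendant '[[-0.01,0.1,0,0,0,0,0.3],[-0.06,0.2,0,0,0,0,0.3],[-0.085,0.3,0,0,0,0,0.3],[-0.09,0.4,0,0,0,0,0.3],[-0.085,0.5,0,0,0,0,0.3],[-0.06,0.6,0,0,0,0,0.3],[-0.01,0.7,0,0,0,0,0.3],[-0.01,0.71,0,0,0,0,0.3]]'
python3 -c "
from h import *
goto(*post(65.9)[:2],.226,-17.5);measure()"
```

```text
time_s: 4.75
position: [0.5913, -0.0707, 0.2241]
tcp_rot: [[0.303, 0.953, -0.005], [0.953, -0.303, 0.001], [-0.0, -0.006, -1.0]]
force: [-4.5, 1.2, 0.9]
opening: 0.35
grasp_force: 1.8
t 4.75 pos [ 0.5913 -0.0707  0.2241] F [-4.5  1.2  0.9] op 0.35 row [ 0.003 -0.019 -0.01 ] [-0.0018  0.0001 -0.0006]
red 768 [263.6  23.6] [233, 17, 62, 17] (np.float64(0.0685), np.float64(40.37))
red 518 [270.9   4. ] [243, 0, 58, 10] (np.float64(0.0825), np.float64(46.12))
red 91 [231.1   4.4] [226, 0, 11, 11] (np.float64(0.0672), np.float64(64.19))
blue 2417 [92.3 78.8] [68, 45, 50, 67] (np.float64(0.0834), np.float64(168.76))
blue 1372 [216.3 199.1] [197, 169, 49, 54] (np.float64(0.0822), np.float64(-78.23))
blue 1147 [294.9 308.7] [268, 296, 51, 27] (np.float64(0.1877), np.float64(-66.65))
blue 861 [253.8 172.4] [230, 151, 40, 52] (np.float64(0.0758), np.float64(-53.92))
blue 528 [446.6 380.8] [429, 369, 36, 24] (np.float64(0.3679), np.float64(-49.44))
orange 1316 [274.5 249. ] [253, 227, 44, 40] (np.float64(0.0997), np.float64(-51.39))
```

```bash
python3 -m pendant '[[-0.05,-0.1,0,0,0,0,0.3],[-0.075,-0.2,0,0,0,0,0.3],[-0.083,-0.3,0,0,0,0,0.3],[-0.075,-0.4,0,0,0,0,0.3],[-0.05,-0.5,0,0,0,0,0.3],[0,-0.6,0,0,0,0,0.3],[0.01,-0.7,0,0,0,0,0.3],[0.01,-0.7,0,0,0,0,0.3]]'
python3 -c "
from h import *
goto(*post(0)[:2],.226,-17.5);measure('pics/w4.png')"
```

```text
time_s: 5.6
position: [0.463, -0.0277, 0.2269]
tcp_rot: [[0.303, 0.953, 0.016], [0.953, -0.303, -0.004], [0.001, 0.017, -1.0]]
force: [7.6, -1.0, -5.9]
opening: 0.352
grasp_force: 4.2
t 5.6 pos [ 0.463  -0.0277  0.2269] F [ 7.6 -1.  -5.9] op 0.352 row [-0.009  0.032  0.005] [ 0.0053 -0.0002 -0.0009]
red 774 [450.4  15.5] [435, 0, 31, 33] (np.float64(0.093), np.float64(47.07))
red 633 [415.7  11.1] [400, 0, 31, 26] (np.float64(0.0739), np.float64(63.68))
red 588 [305.2 307.8] [287, 296, 33, 25] (np.float64(0.178), np.float64(-106.08))
red 227 [443.6  40. ] [428, 33, 32, 14] (np.float64(0.0723), np.float64(39.55))
blue 4316 [262.1  66.7] [225, 31, 76, 73] (np.float64(0.0827), np.float64(168.93))
blue 3551 [404.  188.9] [371, 155, 67, 69] (np.float64(0.0753), np.float64(-71.06))
blue 547 [451.  413.4] [422, 404, 54, 16] (np.float64(0.3787), np.float64(-68.31))
blue 526 [446.8 380.8] [429, 369, 36, 24] (np.float64(0.3057), np.float64(-68.49))
blue 136 [432.4  13.1] [429, 0, 7, 28] (np.float64(0.0819), np.float64(54.9))
orange 1262 [291.8 249.8] [272, 229, 43, 38] (np.float64(0.1007), np.float64(-130.15))
```

View pics/w4.png

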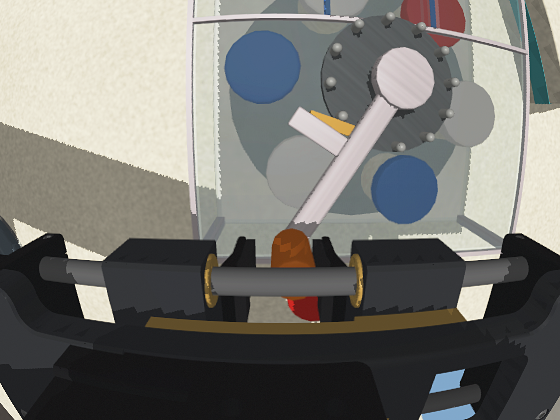

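```bash
python3 -m pendant '[[-0.01,0.1,0,0,0,0,0.3],[-0.06,0.2,0,0,0,0,0.3],[-0.085,0.3,0,0,0,0,0.3],[-0.09,0.38,0,0,0,0,0.3],[-0.09,0.43,0,0,0,0,0.3],[-0.09,0.45,0,0,0,0,0.3],[-0.09,0.45,0,0,0,0,0.3]]'
python3 -c "
from h import *
goto(*post(40)[:2],.226,-17.5);measure()"
```

```text
time_s: 6.35
position: [0.5394, -0.0709, 0.2254]
tcp_rot: [[0.303, 0.953, 0.001], [0.953, -0.303, 0.0], [0.0, 0.001, -1.0]]
force: [-0.5, 0.5, 0.1]
opening: 0.35
grasp_force: 0.2
t 6.35 pos [ 0.5394 -0.0709  0.2254] F [-0.5  0.5  0.1] op 0.35 row [-0.006 -0.014 -0.003] [ 0.0003 -0.0001 -0.0009]
red 156 [222.9 255.8] [217, 250, 16, 17] (np.float64(0.1443), np.float64(-101.93))
blue 4260 [347.4 130.5] [311, 94, 74, 74] (np.float64(0.0778), np.float64(-37.29))
blue 3865 [158.  106.2] [124, 71, 69, 71] (np.float64(0.0781), np.float64(-160.0))
blue 529 [446.6 380.8] [429, 369, 36, 24] (np.float64(0.3546), np.float64(-57.14))
blue 463 [446.5 413.1] [418, 404, 55, 16] (np.float64(0.4185), np.float64(-59.53))
blue 87 [345.3 258.8] [339, 254, 12, 13] (np.float64(0.1579), np.float64(-65.91))
orange 1239 [274.9 249.9] [254, 229, 43, 38] (np.float64(0.0955), np.float64(-82.09))
orange 69 [274.1 298.1] [263, 297, 24, 4] (np.float64(0.1192), np.float64(-84.01))
```

```bash
python3 -m pendant '[[0,0,-0.2,0,0,0,0.3],[0,0,-0.4,0,0,0,0.3],[-0.25,0,-0.4,0,0,0,0.3],[-0.5,0,-0.4,0,0,0,0.3],[-0.75,0,-0.4,0,0,0,0.3],[-1,0,-0.4,0,0,0,0.3],[-1,0,-0.4,0,0,0,0.3],[-1,0,-0.4,0,0,0,0.3]]'
cat >> h.py <<'E'
def top(name):
    P=np.load("P.npy");p,d=capture("top")
    h=cv2.cvtColor(p,cv2.COLOR_RGB2HSV).astype(int);H,S,V=h[...,0],h[...,1],h[...,2]
    win=np.zeros(H.shape,bool);win[140:285,165:320]=1
    for nm,m in [("red",((H<8)|(H>172))&(S>90)),("blue",(H>100)&(H<125)&(S>60)&(V>50)),("orange",(H>=6)&(H<16)&(S>150)&(V>110))]:
        for A,c,b in colblob(p,m&win,20)[:6]:
            print(nm,A,c.round(1),b[:4],pol(px2w("top",*c,z=.19 if nm=="orange" else .091),P))
    c=p[135:290,160:350];cv2.imwrite(name,cv2.resize(c,None,fx=4,fy=3.8,interpolation=cv2.INTER_CUBIC)[:,:,::-1])
E
python3 -c "
from h import *
measure();top('pics/t5.png')
goto(*post(40)[:2],.226,-17.5)"
```

```text
time_s: 7.2
position: [0.4784, -0.2622, 0.3056]
tcp_rot: [[0.306, 0.952, 0.001], [0.952, -0.306, 0.0], [0.001, 0.001, -1.0]]
force: [0.5, 1.3, -0.5]
opening: 0.349
grasp_force: 0.0
red 1968 [232.4  66.6] [207, 42, 51, 50] (np.float64(0.191), np.float64(-99.24))
blue 8288 [468.3 214. ] [378, 154, 152, 107] (np.float64(0.4009), np.float64(-56.57))
blue 2944 [308.9 245.1] [256, 220, 122, 47] (np.float64(0.3676), np.float64(-83.48))
blue 1947 [340.3  70.6] [315, 46, 51, 50] (np.float64(0.2053), np.float64(-69.96))
blue 1839 [283.4 309.4] [247, 296, 73, 27] (np.float64(0.4429), np.float64(-88.02))
blue 382 [471.2 293.1] [456, 284, 37, 24] (np.float64(0.5029), np.float64(-60.42))
orange 699 [553.6 126.4] [546, 94, 14, 66] (np.float64(0.3331), np.float64(-43.88))
red 282 [221.5 198.7] [210, 190, 22, 20] (np.float64(0.083), np.float64(78.13))
red 179 [315. 250.] [309, 240, 11, 21] (np.float64(0.1751), np.float64(-103.42))
blue 392 [254.1 247.8] [243, 237, 23, 23] (np.float64(0.0808), np.float64(-159.38))
blue 378 [278.4 194.7] [268, 184, 22, 22] (np.float64(0.0809), np.float64(-37.4))
blue 138 [214.2 207. ] [203, 202, 23, 11] (np.float64(0.0926), np.float64(94.5))
blue 80 [217.3 188.6] [206, 184, 31, 10] (np.float64(0.1054), np.float64(68.74))
blue 59 [212.7 218.8] [198, 214, 30, 10] (np.float64(0.0945), np.float64(112.26))
orange 70 [299.  217.6] [295, 213, 9, 10] (np.float64(0.1127), np.float64(-83.6))
t 7.3 pos [ 0.4788 -0.2603  0.3055] F [ 0.7  0.3 -1. ] op 0.349 row [ 0.988 -0.011  0.398] [ 0.0001 -0.0003 -0.0006]
```

View pics/t5.png

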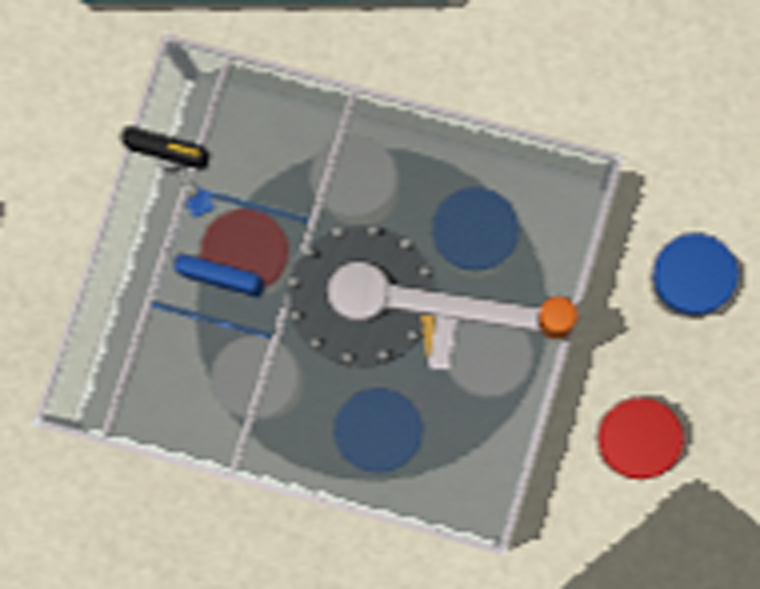

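Run:
```python
from h import *
P=np.load("P.npy")
c=lambda u,v,z:px2w("top",160+u/4,135+v/3.8,z=z)[:2]
red=px2w("top",221.2,200.5,z=.091)[:2];b1=px2w("top",254.1,247.8,z=.091)[:2];b2=px2w("top",278.4,194.7,z=.091)[:2]
ax=(red+b1+b2)/3;print("axis",ax,P)
for v,o in [(red,0),(b1,-240),(b2,-120)]:
    d=v-ax;print(np.hypot(*d),(np.degrees(np.arctan2(d[1],d[0]))-o)%360)
A,B,C,D=c(308,220,.111),c(273,336,.111),c(212,193,.111),c(153,304,.111)
yv=(C-A)/np.hypot(*(C-A));yv2=(D-B)/np.hypot(*(D-B));print("strip yaw",np.degrees(np.arctan2(yv[1],yv[0])),np.degrees(np.arctan2(yv2[1],yv2[0])),"w",np.hypot(*(A-B)))
a=np.radians(72.5);y=np.array([np.cos(a),np.sin(a)]);x=np.array([y[1],-y[0]])
for n,v in zip("ABCD",[A,B,C,D]): print(n,(x@(v-P[:2])).round(4),(y@(v-P[:2])).round(4))
print("red",x@(red-P[:2]),y@(red-P[:2]))
# yaw from cover long edges
for e in [((168,40),(618,160)),((40,420),(506,547)),((168,40),(40,420)),((618,160),(506,547)),((230,62),(105,435)),((352,95),(236,468))]:
    d=c(*e[0],.109)-c(*e[1],.109);print(np.degrees(np.arctan2(d[1],d[0]))%90, end=" ")
```

```text
axis [0.55807155 0.04277426] [ 0.55729843  0.04188956 -0.30510133]
0.0804944150582037 63.8208627227089
0.08155560024141964 63.685293374960224
0.08119617563067294 64.40114679914942
strip yaw 71.76205661297442 72.70177732165148 w 0.07591590436357534
A 0.0384 0.0462
B -0.0375 0.0453
C 0.0392 0.1064
D -0.0378 0.1196
red 0.012617982040213825 0.0806488963512201
72.4339049488574 72.52183647762205 72.14303740482333 72.82714313340776 71.99276433945411 72.72947085447943
```

```bash
python3 -m pendant '[[0.25,-0.01,0,0,0,0,0.3],[0.5,-0.01,0,0,0,0,0.3],[0.75,-0.01,0,0,0,0,0.3],[1,-0.01,0,0,0,0,0.3],[1,-0.01,0,0,0,0,0.3],[1,-0.01,0.2,0,0,0,0.3],[1,-0.01,0.4,0,0,0,0.3],[1,-0.01,0.4,0,0,0,0.3]]'
python3 -m pendant '[[0,0.02,0,0,0,0,0.3],[0.01,0.05,0,0,0,0,0.3],[0.015,0.08,0,0,0,0,0.3],[0.015,0.08,0,0,0,0,0.3],[0.015,0.08,0,0,0,0,0.3]]'
python3 -c "
from h import *
measure()
goto(*post(47.9)[:2],.226,-17.5)"
```

```text
time_s: 8.1
position: [0.534, -0.068, 0.2213]
tcp_rot: [[0.301, 0.954, -0.011], [0.954, -0.301, 0.004], [0.0, -0.011, -1.0]]
force: [-0.8, 0.1, -0.8]
opening: 0.35
grasp_force: 0.0
time_s: 8.6
position: [0.5551, -0.0728, 0.2268]
tcp_rot: [[0.303, 0.953, 0.005], [0.953, -0.303, -0.001], [0.0, 0.005, -1.0]]
force: [-0.7, -0.1, 0.1]
opening: 0.346
grasp_force: 0.0
red 74 [220.8 259.1] [217, 254, 10, 13] (np.float64(0.1426), np.float64(-96.43))
blue 4267 [334.6 120.9] [298, 84, 74, 74] (np.float64(0.0786), np.float64(-28.72))
blue 3691 [145.9 124.7] [113, 90, 67, 70] (np.float64(0.0774), np.float64(-151.64))
blue 528 [446.6 380.8] [429, 369, 36, 24] (np.float64(0.364), np.float64(-54.78))
blue 399 [444.2 413.1] [418, 404, 54, 16] (np.float64(0.425), np.float64(-57.82))
blue 109 [312.5 300.5] [305, 296, 13, 13] (np.float64(0.1878), np.float64(-72.59))
orange 1266 [274.7 249.6] [253, 229, 44, 38] (np.float64(0.0965), np.float64(-72.72))
t 8.65 pos [ 0.5549 -0.0727  0.2266] F [-0.4  0.   0.4] op 0.35 row [-0.006 -0.013  0.003] [ 0.0014 -0.     -0.0008]
```

```bash
python3 -m pendant '[[0,-0.015,0,0,0,0,0.3],[0,-0.015,-0.2,0,0,0,0.3],[0,-0.015,-0.4,0,0,0,0.3],[-0.25,-0.01,-0.4,0,0,0,0.3],[-0.5,-0.01,-0.4,0,0,0,0.3],[-0.75,-0.01,-0.4,0,0,0,0.3],[-1,-0.01,-0.4,0,0,0,0.3],[-1,-0.01,-0.4,0,0,0,0.3]]'
python3 - <<'E'
from h import *
top('pics/t6.png')
P=np.load("P.npy")
goto(*ins(P,.0545,.1345,0)[:2],.3055,-17.5)
E
```

```text
time_s: 9.45
position: [0.4898, -0.2684, 0.3061]
tcp_rot: [[0.31, 0.951, 0.002], [0.951, -0.31, -0.005], [-0.004, 0.003, -1.0]]
force: [0.4, 0.9, 0.3]
opening: 0.349
grasp_force: 0.0
red 244 [219.9 203.8] [210, 195, 20, 21] (np.float64(0.0814), np.float64(87.19))
red 179 [315. 250.] [309, 240, 11, 21] (np.float64(0.1751), np.float64(-103.42))
blue 391 [258.9 247. ] [248, 236, 23, 23] (np.float64(0.0805), np.float64(-151.15))
blue 381 [275.4 191.3] [265, 181, 22, 22] (np.float64(0.0809), np.float64(-29.44))
blue 132 [214.1 206.9] [203, 202, 23, 11] (np.float64(0.0929), np.float64(94.37))
blue 80 [217.3 188.6] [206, 184, 31, 10] (np.float64(0.1054), np.float64(68.74))
blue 59 [213.  218.9] [198, 214, 30, 10] (np.float64(0.0939), np.float64(112.45))
orange 69 [299.8 210.7] [296, 206, 9, 10] (np.float64(0.1128), np.float64(-75.82))
t 9.5 pos [ 0.4902 -0.2655  0.3058] F [ 0.2  0.5 -0.5] op 0.353 row [ 2.24   0.112 -0.   ] [ 0.0005  0.0003 -0.0025]
```

View pics/t6.png

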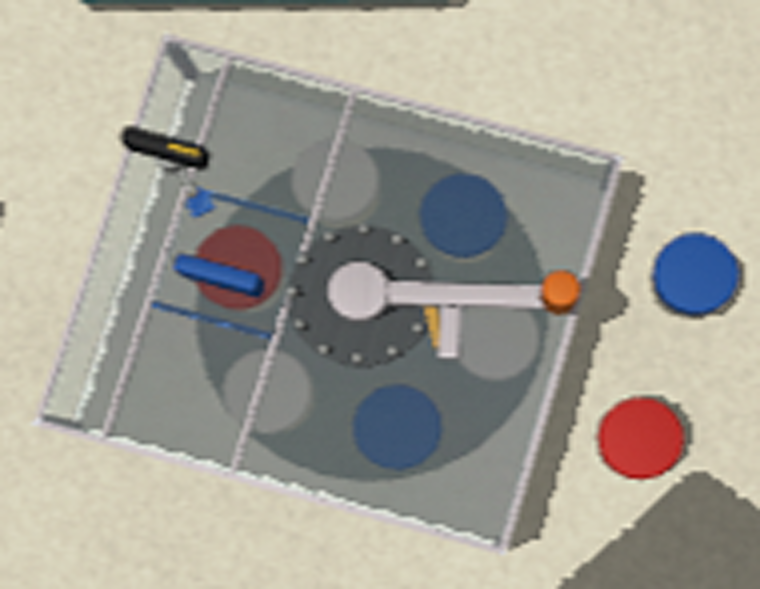

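```bash
python3 -m pendant '[[1,0.05,0,0,0,0,0.3],[1,0.05,0,0,0,0,0.3],[1,0.05,0,0,0,0,0.3],[1,0.05,0,0,0,0,0.3]]'
python3 -m pendant '[[1,0.05,0,0,0,0,0.3],[1,0.05,0,0,0,0,0.3],[1,0.05,0,0,0,0,0.3],[1,0.05,0,0,0,0,0.3],[1,0.05,0,0,0,0,0.3]]'
python3 - <<'E'
from h import *
P=np.load("P.npy")
goto(*ins(P,.0545,.1345,0)[:2],.3055,-17.5)
E
```

```text
time_s: 9.9
position: [0.5612, -0.0718, 0.3057]
tcp_rot: [[0.302, 0.953, 0.0], [0.953, -0.302, 0.0], [0.001, 0.0, -1.0]]
force: [0.6, -0.9, 0.2]
opening: 0.348
grasp_force: 0.0
time_s: 10.4
position: [0.6317, 0.1204, 0.3055]
tcp_rot: [[0.295, 0.956, 0.002], [0.956, -0.295, 0.003], [0.004, 0.001, -1.0]]
force: [-0.4, -0.4, -0.6]
opening: 0.35
grasp_force: 0.0
t 10.4 pos [0.6317 0.1204 0.3055] F [-0.4 -0.4 -0.6] op 0.35 row [0.186 0.037 0.001] [ 0.0004 -0.0012  0.0019]
```

```bash
python3 -m pendant '[[0.18,0.032,0,0,0,0.002,0.3],[0.18,0.032,0,0,0,0.002,0.3],[0.18,0.032,0.2,0,0,0.002,0.3],[0.18,0.032,0.35,0,0,0.002,0.3],[0.18,0.032,0.45,0,0,0.002,0.3],[0.18,0.032,0.51,0,0,0.002,0.3],[0.18,0.032,0.51,0,0,0.002,0.3],[0.18,0.032,0.51,0,0,0.002,0.3]]'
python3 -m pendant '[[0,0,0,0,0,0,1],[0,0,0,0,0,0,1],[0,0,0,0,0,0,1],[0,0,0,0,0,0,1],[0,0,0,0,0,0,1],[0,0,0,0,0,0,1]]'
python3 - <<'E'
from h import *
P=np.load("P.npy")
goto(*ins(P,.0545,.1345,0)[:2],.203,-107.5)
E
```

```text
time_s: 11.2
position: [0.6485, 0.1449, 0.2043]
tcp_rot: [[0.309, 0.951, 0.001], [0.951, -0.309, 0.0], [0.0, 0.001, -1.0]]
force: [-0.1, -0.8, -0.3]
opening: 0.35
grasp_force: 0.0
time_s: 11.8
position: [0.6473, 0.1455, 0.2044]
tcp_rot: [[0.309, 0.951, -0.002], [0.951, -0.309, 0.0], [-0.0, -0.002, -1.0]]
force: [-3.7, 1.1, 5.7]
opening: 0.132
grasp_force: 30.0
t 11.8 pos [0.6473 0.1455 0.2044] F [-3.7  1.1  5.7] op 0.132 row [ 0.043 -0.001  0.007] [-4.000e-04  5.000e-04  4.974e-01]
```

```bash
python3 -m pendant '[[0,0,0,0,0,0,0.3],[0,0,0,0,0,0,0.3],[0,0,0,0,0,0,0.3],[0.038,0,0,0,0,0,0.3],[0.038,0,0,0,0,0,0.3],[0.038,0,0,0,0,0,0.3],[0.038,0,0,0,0,0,0.3]]'
python3 - <<'E'
from h import *
P=np.load("P.npy")
goto(*ins(P,.0545,.1345,0)[:2],.203,-107.5);s=readout.read_state()
p,_=capture("wrist");cv2.imwrite("pics/w7.png",p[:,:,::-1])
E
```

```text
time_s: 12.5
position: [0.6505, 0.1523, 0.2033]
tcp_rot: [[0.309, 0.951, -0.0], [0.951, -0.309, -0.0], [-0.0, -0.0, -1.0]]
force: [0.2, 0.5, 0.5]
opening: 0.348
grasp_force: 0.0
t 12.5 pos [0.6505 0.1523 0.2033] F [0.2 0.5 0.5] op 0.348 row [ 0.006 -0.006  0.001] [0.000e+00 1.000e-04 4.973e-01]
```

View pics/w7.png

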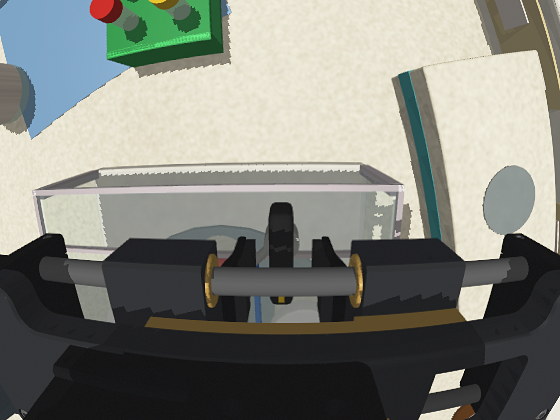

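```bash
python3 -m pendant '[[0,0,0,0,0,0,1],[0,0,0,0,0,0,1],[0,0,0,0,0,0,1],[0,0,0,0,0,0,1],[0,0,0,0,0,0.04,1],[0,0,0,0,0,0.08,1],[0,0,0,0,0,0.12,1],[0,0,0,0,0,0.15,1]]'
python3 -m pendant '[[0,0,0,0,0,0.04,1],[0,0,0,0,0,0.08,1],[0,0,0,0,0,0.12,1],[0,0,0,0,0,0.16,1],[0,0,0,0,0,0.2,1],[0,0,0,0,0,0.24,1],[0,0,0,0,0,0.28,1],[0,0,0,0,0,0.28,1]]'
python3 - <<'E'
from h import *
P=np.load("P.npy")
goto(*ins(P,.0545,.1345,0)[:2],.203,-107.5);print(readout.read_state()["moment"])
E
```

```text
time_s: 13.35
position: [0.6482, 0.1533, 0.2034]
tcp_rot: [[0.71, 0.704, -0.006], [0.704, -0.71, 0.002], [-0.003, -0.005, -1.0]]
force: [-5.2, 2.0, 3.9]
opening: 0.138
grasp_force: 30.0
time_s: 14.15
position: [0.6472, 0.1561, 0.2034]
tcp_rot: [[0.995, -0.097, -0.007], [-0.096, -0.995, 0.007], [-0.008, -0.006, -1.0]]
force: [-6.3, 9.6, 4.9]
opening: 0.138
grasp_force: 30.0
t 14.15 pos [0.6472 0.1561 0.2034] F [-6.3  9.6  4.9] op 0.138 row [0.013 0.01  0.002] [-0.0016  0.0028  0.0665]
[ 1.59391384  1.28940007 -0.01992938]
```

```bash
python3 -m pendant '[[-0.01,-0.013,0,0,0,0.035,1],[-0.01,-0.013,0,0,0,0.068,1],[-0.01,-0.013,0,0,0,0.068,1],[-0.01,-0.013,0,0,0,0.068,1]]'
python3 - <<'E'
from h import *
P=np.load("P.npy")
goto(*ins(P,.0545,.1345,0)[:2],.203,-107.5);print(readout.read_state()["moment"])
E
```

```text
time_s: 14.55
position: [0.647, 0.1572, 0.2034]
tcp_rot: [[0.953, -0.303, -0.004], [-0.303, -0.953, 0.004], [-0.005, -0.003, -1.0]]
force: [-4.0, 5.9, 2.7]
opening: 0.136
grasp_force: 30.0
t 14.55 pos [0.647  0.1572 0.2034] F [-4.   5.9  2.7] op 0.136 row [0.018 0.012 0.002] [-0.0008  0.0015 -0.0009]
[ 0.95194438  0.8310306  -0.04187218]
```

```bash
python3 -m pendant '[[0,0,0,0,0,0.01,1],[0,0,0,0,0,0.01,1],[0,0,0,0,0,0,0.3],[0,0,0,0,0,0,0.3],[0,0,0,0,0,0,0.3],[0,0,0,0,0,0,0.3],[0,0,-0.2,0,0,0,0.3],[0,0,-0.35,0,0,0,0.3]]'
python3 -m pendant '[[0,0,0,0,0,-0.048,0.3],[0,0,0,0,0,-0.096,0.3],[0,0,0,0,0,-0.144,0.3],[0,0,0,0,0,-0.19,0.3],[0,0,0,0,0,-0.24,0.3],[0,0,0,0,0,-0.28,0.3],[0,0,0,0,0,-0.28,0.3],[0,0,0,0,0,-0.28,0.3]]'
python3 - <<'E'
from h import *
P=np.load("P.npy")
goto(*ins(P,-.012,.082,0)[:2],.27,-17.5)
E
```

```text
time_s: 15.35
position: [0.6489, 0.1547, 0.2739]
tcp_rot: [[0.953, -0.304, -0.001], [-0.304, -0.953, -0.0], [-0.001, 0.0, -1.0]]
force: [1.1, -0.6, 0.4]
opening: 0.346
grasp_force: 0.0
time_s: 16.15
position: [0.6488, 0.1548, 0.2734]
tcp_rot: [[0.843, 0.538, 0.0], [0.538, -0.843, -0.0], [0.0, 0.0, -1.0]]
force: [0.4, 0.6, -0.9]
opening: 0.347
grasp_force: 0.0
t 16.15 pos [0.6488 0.1548 0.2734] F [ 0.4  0.6 -0.9] op 0.347 row [-0.414 -0.08   0.017] [ 0.      0.     -0.2218]
```

```bash
python3 -m pendant '[[-0.1,-0.02,0,0,0,-0.04,0.3],[-0.2,-0.04,0,0,0,-0.09,0.3],[-0.3,-0.06,0,0,0,-0.13,0.3],[-0.41,-0.08,0,0,0,-0.18,0.3],[-0.414,-0.08,0,0,0,-0.222,0.3],[-0.414,-0.08,0,0,0,-0.222,0.3],[-0.414,-0.08,0,0,0,-0.222,0.3],[-0.414,-0.08,0,0,0,-0.222,0.3]]'
python3 - <<'E'
from h import *
P=np.load("P.npy")
goto(*ins(P,-.012,.082,0)[:2],.195,-17.5)
E
```

```text
time_s: 16.95
position: [0.5711, 0.1237, 0.2735]
tcp_rot: [[0.3, 0.954, 0.001], [0.954, -0.3, 0.0], [0.0, 0.001, -1.0]]
force: [-0.1, 1.4, -0.8]
opening: 0.353
grasp_force: 0.0
t 16.95 pos [0.5711 0.1237 0.2735] F [-0.1  1.4 -0.8] op 0.353 row [-0.001 -0.003  0.393] [ 0.0002 -0.0001  0.0004]
```

```bash
python3 -m pendant '[[0,0,0.15,0,0,0,0.3],[0,0,0.3,0,0,0,0.3],[0,0,0.385,0,0,0,0.3],[0,0,0.385,0,0,0,0.3],[0,0,0.385,0,0,0,0.3]]'
python3 -m pendant '[[0,0.08,0,0,0,0,0.3],[0,0.17,0,0,0,0,0.3],[0,0.26,0,0,0,0,0.3],[0,0.35,0,0,0,0,0.3],[0,0.42,0,0,0,0,0.3],[0,0.46,0,0,0,0,0.3],[0,0.48,0,0,0,0,0.3],[0,0.48,0,0,0,0,0.3]]'
python3 - <<'E'
from h import *
P=np.load("P.npy")
goto(*ins(P,.073,.082,0)[:2],.195,-17.5)
E
```

```text
time_s: 17.45
position: [0.571, 0.1238, 0.1965]
tcp_rot: [[0.298, 0.955, 0.0], [0.955, -0.298, -0.0], [0.0, 0.0, -1.0]]
force: [1.0, -0.7, 0.6]
opening: 0.352
grasp_force: 0.0
time_s: 18.25
position: [0.6606, 0.0956, 0.1974]
tcp_rot: [[0.297, 0.955, -0.004], [0.955, -0.297, 0.001], [-0.001, -0.004, -1.0]]
force: [-5.1, 0.2, 4.2]
opening: 0.353
grasp_force: 2.4
t 18.25 pos [0.6606 0.0956 0.1974] F [-5.1  0.2  4.2] op 0.353 row [-0.001 -0.047  0.012] [-0.0013  0.0002  0.0012]
```

```bash
python3 -m pendant '[[0,0.02,0,0,0,0,0.3],[0,0.02,0,0,0,0,0.3],[0,-0.03,0,0,0,0,0.3],[0,-0.03,0,0,0,0,0.3],[0,-0.03,-0.2,0,0,0,0.3],[0,-0.03,-0.4,0,0,0,0.3],[0,-0.03,-0.6,0,0,0,0.3],[0,-0.03,-0.6,0,0,0,0.3]]'
python3 -m pendant '[[-0.25,0,0,0,0,0,0.3],[-0.5,0,0,0,0,0,0.3],[-0.75,0,0,0,0,0,0.3],[-1,0,0,0,0,0,0.3],[-1,-0.25,0,0,0,0,0.3],[-1,-0.5,0,0,0,0,0.3],[-1,-0.5,0,0,0,0,0.3]]'
python3 -m pendant '[[-0.25,0,0,0,0,0,0.3],[-0.5,0,0,0,0,0,0.3],[-0.75,0,0,0,0,0,0.3],[-1,0,0,0,0,0,0.3],[-1,0,0,0,0,0,0.3]]'
python3 - <<'E'
from h import *
top('pics/t8.png')
E
```

```text
time_s: 19.05
position: [0.6605, 0.097, 0.3245]
tcp_rot: [[0.297, 0.955, 0.017], [0.955, -0.297, -0.0], [0.005, 0.017, -1.0]]
force: [1.1, 0.1, 0.2]
opening: 0.35
grasp_force: 0.0
time_s: 19.75
position: [0.4922, -0.0614, 0.3138]
tcp_rot: [[0.298, 0.955, -0.014], [0.955, -0.298, 0.005], [0.001, -0.015, -1.0]]
force: [0.5, 0.8, -0.4]
opening: 0.351
grasp_force: 0.0
time_s: 20.25
position: [0.4418, -0.2618, 0.3169]
tcp_rot: [[0.304, 0.953, 0.003], [0.953, -0.303, -0.006], [-0.004, 0.004, -1.0]]
force: [-0.1, 0.8, 0.3]
opening: 0.352
grasp_force: 0.0
red 394 [218.9 204.9] [208, 194, 23, 23] (np.float64(0.083), np.float64(89.53))
red 178 [315. 250.] [309, 240, 11, 21] (np.float64(0.1751), np.float64(-103.43))
blue 391 [258.9 247. ] [248, 236, 23, 23] (np.float64(0.0805), np.float64(-151.15))
blue 381 [275.4 191.3] [265, 181, 22, 22] (np.float64(0.0808), np.float64(-29.42))
blue 148 [224.9 172.5] [214, 167, 22, 12] (np.float64(0.1227), np.float64(48.48))
blue 73 [213.1 218.8] [198, 214, 30, 11] (np.float64(0.0937), np.float64(112.37))
blue 66 [222.3 188.5] [207, 184, 31, 10] (np.float64(0.0961), np.float64(64.33))
blue 34 [219.9 155. ] [217, 152, 7, 7] (np.float64(0.167), np.float64(44.12))
orange 69 [299.8 210.7] [296, 206, 9, 10] (np.float64(0.1128), np.float64(-75.82))
```

View pics/t8.png

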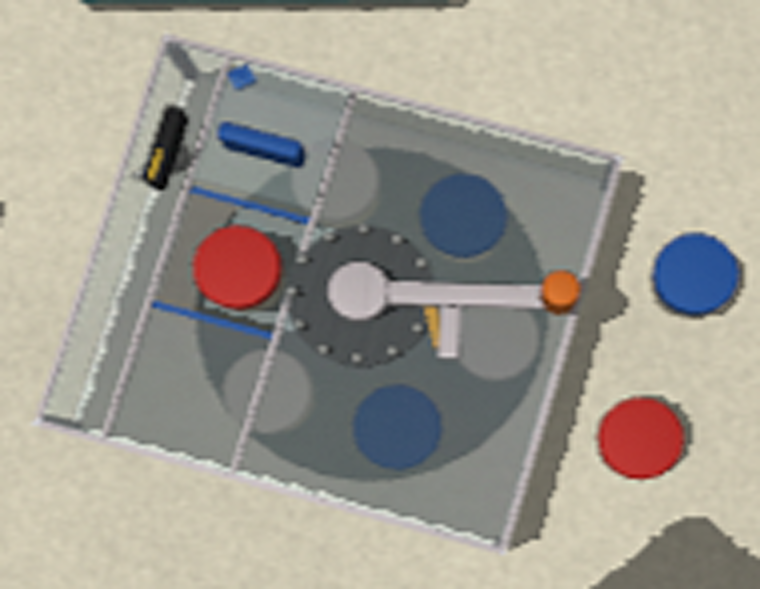

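```bash
python3 -c "
from rig import bot;print(bot.hand_in())"
```

```text
the job is handed in; nothing more can be done
None
```

The job is done and handed in at about 20 s: the lever was drawn fully back while the pots stood still, the red-lidded pot is centred under the hatch to within about 0.5°, the latch knob is turned a quarter-turn clockwise, and the hatch is slid open to its stop.

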